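Shut the mist and set the fresh-air damper in a mushroom grow room

ROBOT

A 6-joint arm with a two-finger parallel gripper is mounted at the origin on the work surface. World frame = base frame: x ahead of the robot, y to its left, z up, the work surface at z = 0. Lengths are in mm, angles in rad, forces in N, time in s.
With the tool pointing down it reaches from about 275 to 1000 mm from the base axis. Payload 8.4 kg.
Tool frame: the origin (TCP) lies at the very end of the fingers, on their centre line; the grasp point (between the pads) lies 19 mm behind it (r.pinch_z is the distance from the TCP to the grasp point, in mm); z points along the fingers, y is the direction in which the jaws open and shut (so a half turn about z gives the same grasp; the last joint's range is limited). The gripper opens to 85 mm and grips with 20 to 120 N. Pads are 22 mm wide; open, the fingers measure 114 mm over their backs; the gripper's body (76 mm by 85 mm) begins 54 mm behind the grasp point. The pads swing forward as they close: fully open they stand 13 mm farther back than shut.
Start: joints at [-1.254, 0.353, 1.633, -0, 1.155, -0.002], TCP at [195.891, -593.511, 231.281] pointing down, gripper open.
Joint ranges: [-2.63, 2.63], [-0.92, 2.1], [0.06, 2.66], [-1.3, 4.44], [0, 2.69], [-3.02, 3.02]. Speed limits (rad/s): [2.22, 2.22, 2.79, 3.14, 3.14, 3.14].

INTERFACE

Orientations are given as [roll, pitch, yaw] about the fixed x, y, z axes, in that order (R = Rz(yaw) Ry(pitch) Rx(roll)).
In Python, from rig import r, optics gives the robot as it stands.
- The arm moves only by the shell command python3 -m creep 'ROWS' [FORCE]. ROWS is JSON, a list of rows, each an object with "dp": the shift along the tool's x, y, z in mm, a list of three; "angular": the turn, a rotation vector about the tool's x, y, z in rad, a list of three; "fingers": the finger opening in mm, from 0 to 85.4. In form: [{"dp": [dx, dy, dz], "angular": [wx, wy, wz], "fingers": fingers}, ...]. A call has 1 to 5 rows; each row is the pose to reach, as a shift and turn from the pose commanded when the call began, along the tool's axes at that moment; what a row does not reach only later rows make up. A row lasts 1/12 s, in which the tool goes at most 41.7 mm and 7.16 degrees, less where a joint would pass 70% of its speed; a pose out of reach is approached as far as the arm can. A call with a gripper value outside its range is refused whole. The fingers move at their own pace and stop on an object; FORCE is the grip in N (left out, the last holds). Time passes only in rows, so rows that repeat a pose let the fingers close. It gives the time, the measured TCP pose, the force and the opening at its end, in the units of the state.
- r.sense(): the state, without advancing time (a new reading comes with each control period).
- optics.grab_frame(name): name is "scene" or "side" or "wrist"; returns the picture (480x640x3 uint8, blue, green, red); there is no depth.
- optics.camera_params(name): a dict with "fx", "fy", "cx", "cy" (pixels), "distortion" ([k1, k2, p1, p2, k3] as OpenCV has them; the pictures are not rectified), "eye" and "rotation" of the camera in the world; the wrist camera has in their place "T_tool_cam" (4x4, takes a point from camera to tool coordinates, whose origin is the TCP and whose axes are the flange's). Camera axes: x right, y up, looking along -z (the intrinsics and any distortion apply to the point x, -y, -z); pixel columns grow to the right and rows downward; lengths in mm; the calibration is good to about 2 mm. A picture is of the moment at which its call begins: read the wrist's pose just before it. camera_params takes no time and is no camera call.
- r.sign_off(): hands the job in, once; it reports no verdict.
The state is a dict: "clock": time; "qpos": joint angles; "qvel": joint speeds; "joint_efforts": joint torques, N m; "eef_pos": TCP position; "tcp_rot": TCP orientation; "contact_force": force on the tool from outside, world axes, zero at the start; "wrist_torque": the same for the moment, N m; "opening": opening from 0.0 (shut) to 1.0 (fully open).
Only numpy, scipy, OpenCV 4.12 (cv2) and the standard library are available. Lean on these libraries where they do the work, as an engineer would, in place of code of your own. Each camera call takes 0.05 s, during which the arm holds its last target.

TASK

Get the grow room ready for airing: first push the blue lever of the mist valve round with a fingertip until it stands square across its pipe, against its stop (shut), then push the pointer arm of the round fresh-air damper until its yellow tip stands at the orange tab. Only push: do not take the lever or the pointer between the fingers. Leave the red valve, the orange tab and everything lying about as they are.

Things in the scene. Friction and masses are not known exactly. Their poses are not given: they have to be found in the camera images.
- mist_lever (a joint): angle of the BLUE lever (the mist valve), rad: 0 = lever along its pipe (open), 1.571 = square across its pipe, against the stop (shut). It grows as the lever turns anticlockwise seen from above. It starts at 0 to 0.35. Plain friction of about 0.12 N m, no spring: it stays where it is left.
- mist_axis (a point): point on the blue lever's vertical turning axis, 100 mm above the bench (level with the top of the lever). The valve's pipe (28 mm thick, its centre 50 mm above the bench, 170 mm long) runs along this point's x axis. The lever points from here towards this point's -x at joint 0 and towards its -y at 1.571.
- mist_lever_tip (a point): outer end of the blue lever, at its top edge, 105 mm from the axis. The lever is a straight bar 14 mm wide and 18 mm deep, from 82 to 100 mm above the bench, free below; its x axis runs from the tip to the hub (hub 32 mm across, top 104 mm above the bench).
- drain_axis (a point): the same point on the RED-levered drain valve, which has the same shape and stands at another place; leave it alone
- drain_lever_tip (a point): outer end of the red lever, same shape as the blue one; must not be moved
- pointer (a joint): angle of the black and yellow pointer arm of the fresh-air damper, rad, growing anticlockwise seen from above; 0 = it points along the damper's -x. It starts at -1.3 to -0.5, stops at -1.6 and 1.6. Plain friction of about 0.12 N m, no spring: it stays where it is left.
- index (a joint): angle of the orange index tab about the same axis, counted the same way (pointer angle = tab angle when the pointer is at the tab). It is somewhere from 0.2 to 1.3 and must stay there.
- damper_axis (a point): point on the pointer's vertical turning axis, 100 mm above the bench (level with the top of the pointer arm); the damper is a grey round duct stub 210 mm across under a white scale plate 220 mm across whose top is 70 mm above the bench. Its -x is the pointer's zero direction.
- pointer_tip (a point): yellow outer end of the pointer, at its top edge, 96 mm from the axis. The arm is a bar 14 mm wide (8 mm over its last 14 mm) and 20 mm deep, from 80 to 100 mm above the bench, with a 10 mm gap to the scale plate below; its x axis runs from the tip to the hub (34 mm across, top 102 mm above the bench).
- index_mark (a point): centre mark on the orange tab, 98 mm from the axis. The tab is 16 mm wide, 26 mm long and lies flat on the rim of the scale plate, its top 76.5 mm above the bench, so the pointer passes over it.
- shiitake0: one picked shiitake mushroom, brown cap 52 mm across, 45 mm tall; origin at the centre of its underside; a bystander, leave it alone
- shiitake1: one picked shiitake mushroom, brown cap 48 mm across, 41 mm tall; origin at the centre of its underside; a bystander, leave it alone
- shiitake2: one picked shiitake mushroom, brown cap 54 mm across, 46 mm tall; origin at the centre of its underside; a bystander, leave it alone
- log: a dark brown mushroom-growing log with white patches, 220 mm long, 90 mm thick, lying along its own y, small mushrooms on top; origin at the centre of its underside; a bystander, leave it alone
- sprayer: an upright white bottle with an orange cap, 60 mm across, 140 mm tall; origin at the centre of its underside; a bystander, leave it alone
- brush: a hand brush lying flat along its own x; origin at the centre of its underside; a bystander, leave it alone
- tub: a small blue open bowl, 90 mm across, 60 mm tall; origin at the centre of its underside; a bystander, leave it alone
There are look-alikes about, which are no part of the job. What is shaped like the part that bears pointer but pink is not meant.

How it is judged (in metres and radians):
On the way, in this order (a step that is already met when the one before it is completed fails the run):
1. the blue mist lever is pushed shut, square across its pipe (value of joint mist_lever above 1.43 rad), for 0.2 s.
2. the damper pointer is pushed to the orange tab and stands still there (horizontal distance between pointer_tip and index_mark below 0.008 m and velocity of joint pointer between -0.05 and 0.05 rad/s), for 0.3 s.
At the end, for the whole second after the job is handed in: The blue lever is within 0.14 rad (8 degrees) of its shut stop, the pointer's tip is within 8 mm of the centre mark of the orange tab seen from above, and both are at rest (all of step 2 and value of joint mist_lever above 1.43 rad and velocity of joint mist_lever between -0.05 and 0.05 rad/s); the robot touches nothing.
It fails at once if the blue lever is taken between the fingers (x of the grasp point in the frame of mist_lever_tip between -0.008 and 0.115 m and y of the grasp point in the frame of mist_lever_tip between -0.007 and 0.007 m and z of the grasp point in the frame of mist_lever_tip between -0.04 and 0.008 m).
It fails at once if the pointer is taken between the fingers (x of the grasp point in the frame of pointer_tip between -0.008 and 0.115 m and y of the grasp point in the frame of pointer_tip between -0.007 and 0.007 m and z of the grasp point in the frame of pointer_tip between -0.04 and 0.008 m).
It fails at once if the red drain lever is moved (its end by more than 12 mm) (distance of drain_lever_tip from where it was at the start of the episode above 0.012 m).
It fails at once if the orange tab is moved (by more than 6 mm) (distance of index_mark from where it was at the start of the episode above 0.006 m).
It fails at once if a bystander is lifted or moved by more than 25 mm (distance of any of shiitake0, shiitake1, shiitake2, log, sprayer, brush, tub from where it was at the start of the episode above 0.025 m).
It also fails if it takes over 64 s, if anything falls off the work surface, if the arm or the gripper's body presses on something with over 40 N, if the wrist force passes 120 N, or if a joint passes its speed limit or range.

## Working session

There is one attempt and no reset: what is moved stays moved. The work goes in short steps, Python scripts to look and compute and a shell command to move; the robot and the scene stay as the last step left them, time stands still between calls to the robot, and variables do not carry over. Pictures are saved under pics/ and viewed, and the job is handed in when it is done.

```bash
ls; mkdir -p pics; python3 - <<'E'
from rig import r, optics
import cv2
print(r.sense())
for n in ("scene","side","wrist"):
    cv2.imwrite(f"pics/{n}0.png",optics.grab_frame(n)); print(n,optics.camera_params(n))
E
```

```text
pics
{'clock': 0.0, 'qpos': array([-1.25440890e+00,  3.53651019e-01,  1.63414573e+00,  3.01022159e-05,
        1.15518293e+00, -2.39785651e-03]), 'qvel': array([ 0.00056661,  0.00044792,  0.0007568 , -0.00032436,  0.00028846,
        0.00159623]), 'joint_efforts': array([-2.05852535e-03, -6.05252981e+01, -3.42082965e+01, -4.60428453e-05,
        9.14957636e-03, -1.35138919e-05]), 'eef_pos': array([ 195.7449925 , -593.05341987,  230.55492162]), 'tcp_rot': array([-3.14020570e+00, -3.08485025e-05,  3.18773088e-01]), 'contact_force': array([-0.44144153, -0.26754789,  0.07552403]), 'wrist_torque': array([-0.0555815 , -0.0015365 , -0.02781248]), 'opening': 0.9994345053829211}
scene {'fx': 483.60456035952495, 'fy': 483.60456035952495, 'cx': 322.78149372950355, 'cy': 238.67228938926456, 'distortion': array([-0.05157453,  0.        ,  0.        ,  0.        ,  0.        ]), 'eye': array([1263.07931016, -414.73368831,  799.22043147]), 'rotation': array([0.86524392, 0.01575957, 1.07728239])}
side {'fx': 542.8326503273313, 'fy': 542.8326503273313, 'cx': 315.92833119100413, 'cy': 235.06781713984637, 'distortion': array([-0.12997746,  0.        ,  0.        ,  0.        ,  0.        ]), 'eye': array([  30.08994575, 1108.28110501, 1011.27528829]), 'rotation': array([ 0.93321771,  0.0167773 , -2.73126018])}
wrist {'fx': 339.7719025688036, 'fy': 339.7719025688036, 'cx': 322.07292811923656, 'cy': 238.82904306263285, 'distortion': array([0.00142841, 0.        , 0.        , 0.        , 0.        ]), 'T_tool_cam': array([[-1.18770020e-03,  9.59194798e-01,  2.82743575e-01,
         7.22571932e+01],
       [ 9.99999122e-01,  1.30557430e-03, -2.28478819e-04,
        -4.23266230e-01],
       [-5.88298440e-04,  2.82743055e-01, -9.59195506e-01,
        -1.42294178e+02],
       [ 0.00000000e+00,  0.00000000e+00,  0.00000000e+00,
         1.00000000e+00]])}
```

View pics/scene0.png

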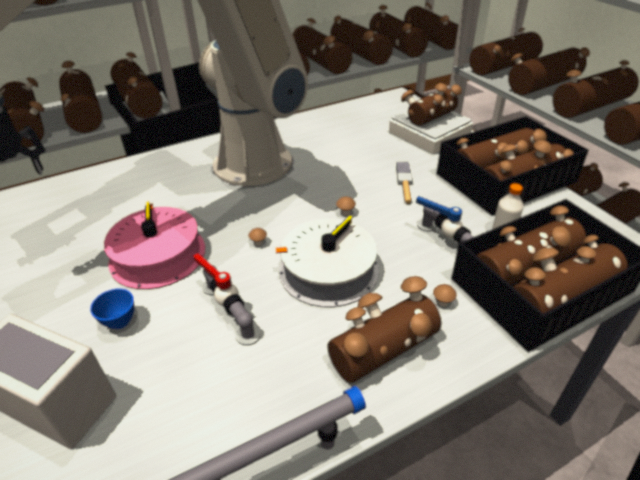

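View pics/side0.png

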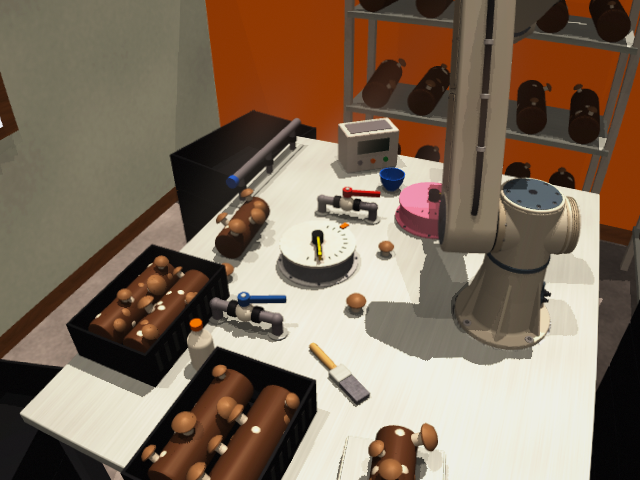

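View pics/wrist0.png

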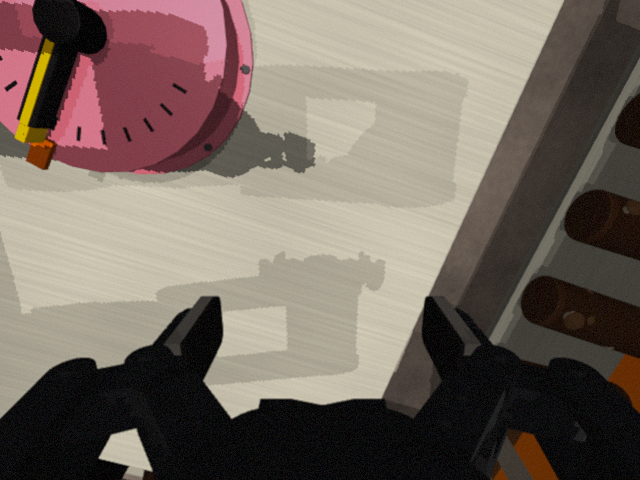

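```bash
cat > h.py <<'E'
import numpy as np, cv2
from scipy.spatial.transform import Rotation as Ro
from rig import r, optics
def cam(n, state=None):
    p=optics.camera_params(n); K=np.array([[p['fx'],0,p['cx']],[0,p['fy'],p['cy']],[0,0,1]])
    if n=='wrist':
        s=state or r.sense(); T=np.eye(4); T[:3,:3]=Ro.from_euler('xyz',s['tcp_rot']).as_matrix(); T[:3,3]=s['eef_pos']
        T=T@p['T_tool_cam']; return K,p['distortion'],T[:3,3],T[:3,:3]
    return K,p['distortion'],np.array(p['eye']),Ro.from_euler('xyz',p['rotation']).as_matrix()
def ray(c,px):
    K,d,e,R=c
    u=cv2.undistortPoints(np.array([[px]],float),K,np.array(d,float)).ravel()
    v=R@np.array([u[0],-u[1],-1]); return e,v/np.linalg.norm(v)
def onz(c,px,z):
    e,v=ray(c,px); return e+v*(z-e[2])/v[2]
def proj(c,P):
    K,d,e,R=c; q=R.T@(np.array(P,float)-e); q=np.array([q[0],-q[1],-q[2]])
    return cv2.projectPoints(q.reshape(1,3),np.zeros(3),np.zeros(3),K,np.array(d,float))[0].ravel()
def tri(obs):
    A=np.zeros((3,3));b=np.zeros(3)
    for c,px in obs:
        e,v=ray(c,px);M=np.eye(3)-np.outer(v,v);A+=M;b+=M@e
    P=np.linalg.solve(A,b)
    return P,[float(np.linalg.norm((np.eye(3)-np.outer(ray(c,px)[1],ray(c,px)[1]))@(P-c[2]))) for c,px in obs]
E
python3 - <<'E'
import cv2,numpy as np
a=cv2.imread('pics/scene0.png');b=cv2.imread('pics/side0.png')
f=lambda i,x,y,w,h,s:cv2.resize(i[y:y+h,x:x+w],None,fx=s,fy=s,interpolation=cv2.INTER_CUBIC)
A=np.hstack([f(a,260,180,130,100,3),f(a,400,180,130,100,3)])
B=np.hstack([f(b,260,210,130,100,3),f(b,200,280,130,100,3)])
cv2.imwrite('pics/z0.png',np.vstack([A,B]))
E
```

```text
(no output)
```

View pics/z0.png

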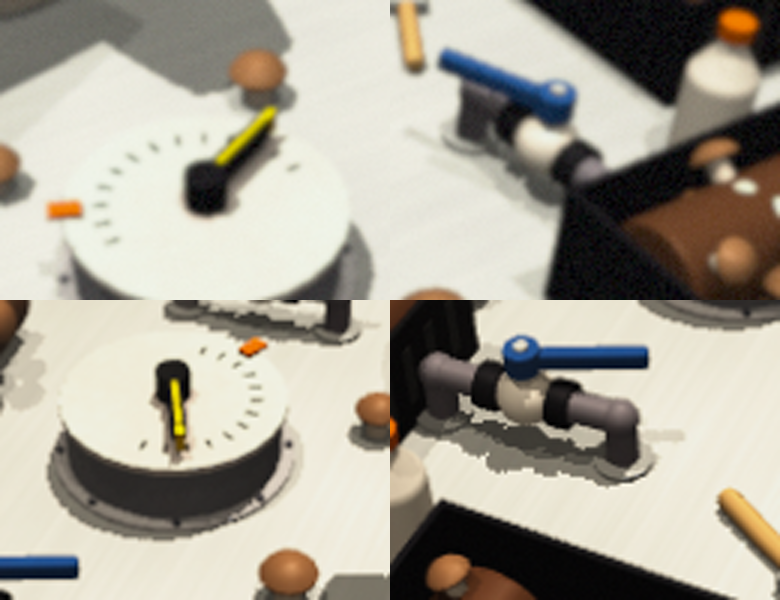

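```bash
python3 - <<'E'
from h import *
S=cam('scene');D=cam('side')
o={'dhub':((328.7,234.7),(317.3,232.3)),'ptip':((350.3,216.7),(320,254)),'tab':((281.7,249.7),(344.3,225.7)),'bhub':((456,209.3),(243.3,295)),'btip':((417.7,199),(285.7,297.3)),
'sprayercap':((516,188),(196,323)),'shi_near':((345,204),(356,299))}
for k,(a,b) in o.items():
    P,e=tri([(S,a),(D,b)]);print(k,P.round(1),np.round(e,1))
# elbows of blue pipe in side, z=50
print('pipe', onz(D,(200+(430-390)/3,280+65/3),60), onz(D,(200+(622-390)/3,280+112/3),60))
E
```

```text
dhub [534.  -20.5 105.1] [0.5 0.5]
ptip [492.4  59.6  97.8] [1.5 1.5]
tab [ 491.8 -120.6   72.1] [2. 2.]
bhub [599.5 288.  105.3] [1.3 1.3]
btip [506.7 244.8  93. ] [2.7 2.7]
sprayercap [633.7 438.9 136.1] [1.6 1.6]
shi_near [364.6 120.9  31. ] [1.5 1.5]
pipe [685.66661528 297.83928927  60.        ] [509.4494111 284.0295781  60.       ]
```

```bash
python3 -m creep '[{"dp":[28,-28,-15],"angular":[0,0,0.1],"fingers":0},{"dp":[56,-56,-30],"angular":[0,0,0.2],"fingers":0},{"dp":[84,-84,-40],"angular":[0,0,0.319],"fingers":0},{"dp":[112,-112,-50],"angular":[0,0,0.319],"fingers":0},{"dp":[140,-140,-60],"angular":[0,0,0.319],"fingers":0}]' 40
```

```text
clock: 0.57
eef_pos: [285.2, -414.9, 291.5]
tcp_rot: [-3.141, 0.0, -0.002]
contact_force: [1.4, 0.2, -0.8]
opening: 0.299
```

```bash
python3 -m creep '[{"dp":[18,-35,0],"angular":[0,0,0],"fingers":0},{"dp":[36,-70,0],"angular":[0,0,0],"fingers":0},{"dp":[54,-105,0],"angular":[0,0,0],"fingers":0},{"dp":[72,-140,0],"angular":[0,0,0],"fingers":0},{"dp":[90,-175,0],"angular":[0,0,0],"fingers":0}]'; python3 -m creep '[{"dp":[18,-35,0],"angular":[0,0,0],"fingers":0},{"dp":[36,-70,0],"angular":[0,0,0],"fingers":0},{"dp":[54,-105,0],"angular":[0,0,0],"fingers":0},{"dp":[72,-140,0],"angular":[0,0,0],"fingers":0},{"dp":[90,-175,0],"angular":[0,0,0],"fingers":0}]'; python3 -m creep '[{"dp":[10,-35,0],"angular":[0,0,0],"fingers":0},{"dp":[20,-60,0],"angular":[0,0,0],"fingers":0},{"dp":[20,-60,0],"angular":[0,0,0],"fingers":0},{"dp":[20,-60,0],"angular":[0,0,0],"fingers":0}]'; python3 - <<'E'
from h import *
s=r.sense();i=optics.grab_frame('wrist');cv2.imwrite('pics/w1.png',i);np.save('w1.npy',{k:s[k] for k in('eef_pos','tcp_rot')},allow_pickle=True);print(s['qvel'].round(3))
E
```

```text
clock: 0.98
eef_pos: [375.3, -239.9, 291.3]
tcp_rot: [3.141, -0.0, -0.001]
contact_force: [-0.8, -0.2, -1.0]
opening: 0.0
clock: 1.4
eef_pos: [465.4, -64.8, 291.4]
tcp_rot: [3.141, -0.0, -0.0]
contact_force: [0.9, -0.6, 0.4]
opening: -0.001
clock: 1.73
eef_pos: [485.1, -5.6, 291.0]
tcp_rot: [3.141, 0.001, 0.003]
contact_force: [-0.3, -0.2, -0.1]
opening: -0.001
[-0.043 -0.012  0.016 -0.007  0.004 -0.014]
```

View pics/w1.png

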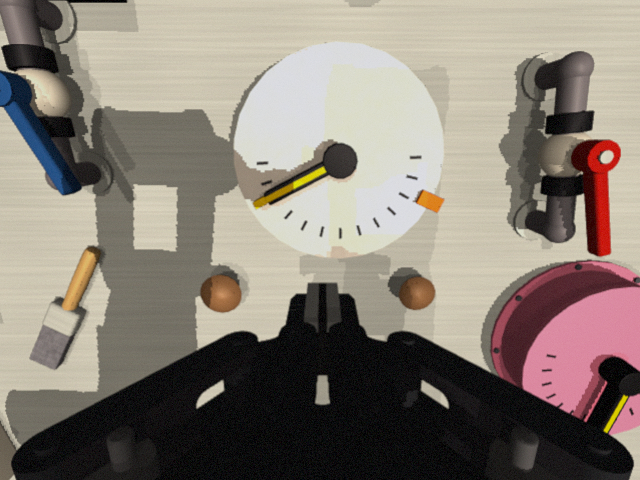

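```bash
python3 - <<'E'
from h import *
s=np.load('w1.npy',allow_pickle=True).item();W=cam('wrist',s);S=cam('scene');D=cam('side')
im={'wrist':cv2.imread('pics/w1.png'),'scene':cv2.imread('pics/scene0.png'),'side':cv2.imread('pics/side0.png')}
roi={'wrist':{'y':(240,170,345,215),'o':(410,180,450,220)},'scene':{'y':(325,205,360,245),'o':(270,240,290,258)},'side':{'y':(305,235,330,262),'o':(335,218,355,235)}}
rng={'y':((22,120,100),(35,255,255)),'o':((5,150,150),(20,255,255))}
C={'wrist':W,'scene':S,'side':D}
cent={}
for n in C:
    hsv=cv2.cvtColor(im[n],cv2.COLOR_BGR2HSV)
    for k in 'yo':
        x0,y0,x1,y1=roi[n][k];m=cv2.inRange(hsv[y0:y1,x0:x1],*map(np.array,rng[k]))
        p=np.argwhere(m)[:,::-1]+[x0,y0]; c=p.mean(0)
        rect=cv2.minAreaRect(p.astype(np.float32)); bp=cv2.boxPoints(rect)
        cent[n,k]=c; z={'y':100,'o':76.5}[k]
        print(n,k,len(p),c.round(1),bp.round(0).tolist(),onz(C[n],c,z).round(1))
        if n=='wrist': print([onz(W,q,z).round(1)[:2].tolist() for q in bp])
P,e=tri([(C[n],cent[n,'o']) for n in C]);print('tab',P.round(1),np.round(e,1))
for nm,a in (('wh',(340,158)),('wt',(258,203))): print(nm,onz(W,a,101).round(1))
g=cv2.cvtColor(im['wrist'],cv2.COLOR_BGR2HSV)[30:270,225:450]
# plate outline
m=((g[...,1]<60)).astype(np.uint8)
# blue
h=cv2.cvtColor(im['wrist'],cv2.COLOR_BGR2HSV);m=cv2.inRange(h[60:210,0:90],np.array((100,120,60)),np.array((125,255,255)))
p=np.argwhere(m)[:,::-1]+[0,60];print('blue box',cv2.boxPoints(cv2.minAreaRect(p.astype(np.float32))).tolist())
# tri blue tip, hub of the damper, using wrist too
P,e=tri([(W,(70,190)),(S,(417.7,199)),(D,(285.7,297.3))]);print('btip',P.round(1),np.round(e,1), onz(W,(70,190),100))
P,e=tri([(W,(256,203)),(S,(350.3,216.7)),(D,(320,254))]);print('ptip',P.round(1),np.round(e,1))
cv2.imwrite('pics/z1.png',cv2.resize(im['wrist'][20:270,220:460],None,fx=2.4,fy=2.4,interpolation=cv2.INTER_CUBIC))
E
```

```text
wrist y 537 [288.9 187.4] [[252.0, 202.0], [323.0, 166.0], [327.0, 172.0], [256.0, 209.0]] [511.3  27.3 100. ]
[[497.0, 63.9], [532.4, -6.2], [525.9, -9.6], [490.1, 60.8]]
wrist o 336 [429.8 200.9] [[416.0, 203.0], [422.0, 189.0], [443.0, 199.0], [437.0, 212.0]] [ 494.  -119.3   76.5]
[[492.1, -105.1], [506.1, -110.4], [495.9, -133.6], [481.7, -128.5]]
scene y 95 [341.9 224.3] [[331.0, 233.0], [349.0, 213.0], [353.0, 217.0], [335.0, 236.0]] [511.4  27.3 100. ]
scene o 40 [281.  249.5] [[276.0, 248.0], [286.0, 248.0], [286.0, 251.0], [276.0, 251.0]] [ 497.4 -122.6   76.5]
side y 61 [318.7 245.6] [[316.0, 236.0], [319.0, 236.0], [321.0, 254.0], [318.0, 254.0]] [508.5  28.1 100. ]
side o 30 [343.9 224.9] [[339.0, 225.0], [346.0, 221.0], [348.0, 225.0], [341.0, 228.0]] [ 491.2 -120.4   76.5]
tab [ 493.1 -121.4   73.8] [1.2 1.  1.9]
wh [539.5 -22.2 101. ]
wt [496.   58.2 101. ]
blue box [[-13.736373901367188, 79.35877990722656], [6.660057067871094, 68.43211364746094], [71.77404022216797, 189.9781951904297], [51.37760925292969, 200.9048614501953]]
btip [506.9 245.4  93.5] [1.2 2.4 3.2] [508.41422764 241.82296781 100.        ]
ptip [493.6  59.9  98. ] [2.  0.5 2.5]
```

View pics/z1.png

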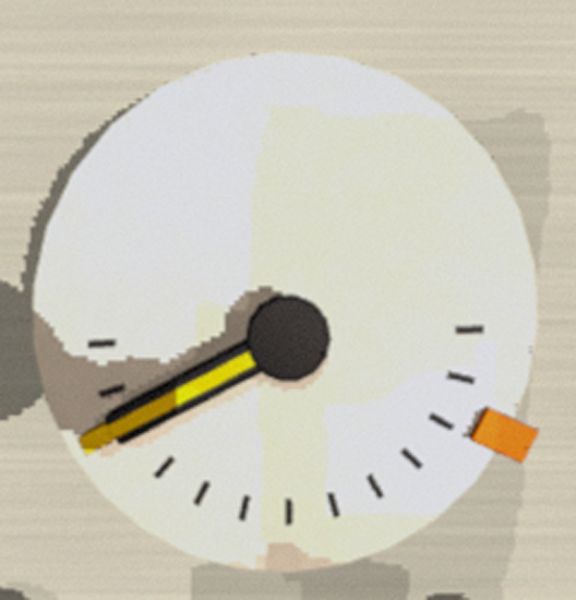

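```bash
python3 - <<'E'
from h import *
s=np.load('w1.npy',allow_pickle=True).item();W=cam('wrist',s)
print('hub',onz(W,(340,160.8),102))
q=[onz(W,p,70)[:2] for p in ((233.75,150),(443.75,150),(339,41.7),(339,257.5))]
print(np.round(q,1))
H=onz(W,(340,160.8),102)[:2]
for t in ((493.6,62.3),(494,-119.3)):
    v=np.array(t)-H;print(np.hypot(*v),np.degrees(np.arctan2(v[1],v[0]))%360)
E
```

```text
hub [536.94851633 -22.1761657  102.        ]
[[ 545.7   86.2]
 [ 546.  -131. ]
 [ 645.6  -21.1]
 [ 428.   -24.5]]
94.94902021266262 117.16439717198526
106.19611219171465 246.14480964990656
```

```bash
python3 -m creep '[{"dp":[0,-38,0],"angular":[0,0,0],"fingers":0},{"dp":[0,-76,0],"angular":[0,0,0],"fingers":0},{"dp":[0,-114,0],"angular":[0,0,0],"fingers":0},{"dp":[0,-152,0],"angular":[0,0,0],"fingers":0},{"dp":[0,-190,0],"angular":[0,0,0],"fingers":0}]'; python3 -m creep '[{"dp":[0,-38,0],"angular":[0,0,0],"fingers":0},{"dp":[0,-76,0],"angular":[0,0,0],"fingers":0},{"dp":[0,-95,0],"angular":[0,0,0],"fingers":0},{"dp":[0,-95,0],"angular":[0,0,0],"fingers":0},{"dp":[0,-95,0],"angular":[0,0,0],"fingers":0}]';  python3 - <<'E'
from h import *
s=r.sense();i=optics.grab_frame('wrist');cv2.imwrite('pics/w2.png',i);np.save('w2.npy',{k:s[k] for k in('eef_pos','tcp_rot')},allow_pickle=True);print(s['qpos'].round(3))
E
```

```text
clock: 2.2
eef_pos: [484.9, 183.2, 291.4]
tcp_rot: [3.141, -0.0, -0.003]
contact_force: [0.6, -0.2, -0.2]
opening: 0.002
clock: 2.62
eef_pos: [485.1, 277.5, 290.9]
tcp_rot: [3.141, 0.001, 0.0]
contact_force: [0.1, 0.2, 0.6]
opening: 0.001
[ 5.170e-01  1.970e-01  1.708e+00 -1.000e-03  1.238e+00  2.088e+00]
```

View pics/w2.png

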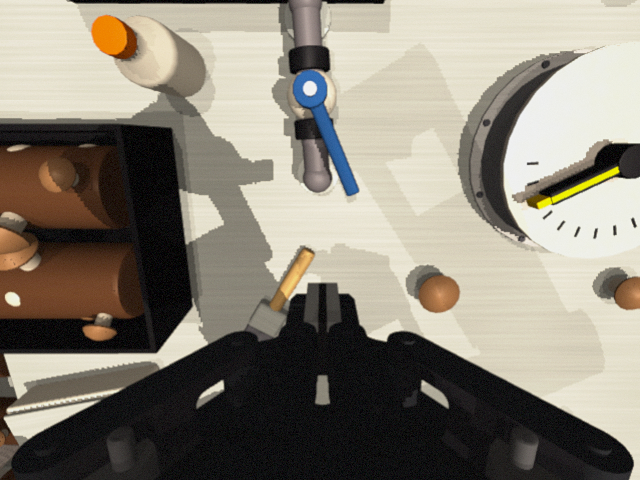

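```bash
python3 - <<'E'
from h import *
s=np.load('w2.npy',allow_pickle=True).item();W=cam('wrist',s)
hub=onz(W,(310.5,88.5),104); tip=onz(W,(352,193),100); print('hub',hub,'tip',tip)
print('pipe',onz(W,(317,178),60),onz(W,(308,45),64))
v=(tip-hub)[:2];print(np.hypot(*v),np.degrees(np.arctan2(v[1],v[0]))%360)
P,e=tri([(W,(310.5,88.5)),(cam('scene'),(456,209.3)),(cam('side'),(243.3,295))]);print('bhub',P.round(1),np.round(e,1))
print('sprayer cap',onz(W,(115,37),140),'tcp px',proj(W,s['eef_pos']),proj(W,s['eef_pos']+[11,7,0]),proj(W,s['eef_pos']+[11,-7,0]))
E
```

```text
hub [600.1513245  288.00147226 104.        ] tip [505.90448142 248.30920527 100.        ]
pipe [516.13227733 283.19554533  60.        ] [644.21491459 291.21359707  64.        ]
102.26408699593674 202.8385006459039
bhub [599.7 287.9 105.3] [0.3 1.2 1.5]
sprayer cap [631.78775649 435.9433804  140.        ] tcp px [323.14512952 301.56091559] [307.67683651 279.53716894] [338.61393823 279.4966044 ]
```

```bash
cat >> h.py <<'E'
def path(c,rad,ths,clear=0):
    for th in ths:
        a=np.radians(th);u=np.array([np.cos(a),np.sin(a)]);t=np.array([-u[1],u[0]])
        d=7+11*abs(t[0])+8*abs(t[1])+clear
        print(th,(np.array(c)+rad*u-t*d).round(1))
E
python3 - <<'E'
from h import *
path((600,288),80,[203],14)
path((600,288),80,[203,210,220,230,240,250,260,270,273,276])
E
```

```text
203 [513.6 286.8]
203 [519.1 273.9]
210 [521.  264.8]
220 [525.7 252.1]
230 [532.8 239.9]
240 [542.2 229. ]
250 [553.8 219.7]
260 [567.2 212.6]
270 [582. 208.]
273 [585.8 207.1]
276 [589.7 206.5]
```

```bash
python3 -m creep '[{"dp":[14,-6,35],"angular":[0,0,0],"fingers":0},{"dp":[27,-12,70],"angular":[0,0,0],"fingers":0},{"dp":[27,-12,105],"angular":[0,0,0],"fingers":0},{"dp":[27,-12,140],"angular":[0,0,0],"fingers":0},{"dp":[27,-12,170],"angular":[0,0,0],"fingers":0}]';python3 -m creep '[{"dp":[0,0,20],"angular":[0,0,0],"fingers":0},{"dp":[0,0,32],"angular":[0,0,0],"fingers":0},{"dp":[0,0,32],"angular":[0,0,0],"fingers":0},{"dp":[0,0,32],"angular":[0,0,0],"fingers":0}]';  python3 - <<'E'
from h import *
s=r.sense();i=optics.grab_frame('wrist');cv2.imwrite('pics/w3.png',i);cv2.imwrite('pics/d3.png',optics.grab_frame('side')[200:400,140:390].repeat(3,0).repeat(3,1));print(s['eef_pos'],s['contact_force'])
E
```

```text
clock: 3.08
eef_pos: [512.0, 287.5, 119.3]
tcp_rot: [3.141, 0.001, -0.003]
contact_force: [-0.3, -0.5, -0.2]
opening: -0.001
clock: 3.42
eef_pos: [512.6, 289.2, 89.7]
tcp_rot: [3.141, 0.0, -0.002]
contact_force: [1.2, 0.5, -0.4]
opening: 0.003
[512.56634684 289.20581609  89.72009342] [ 1.20323992  0.54767868 -0.35126878]
```

View pics/w3.png

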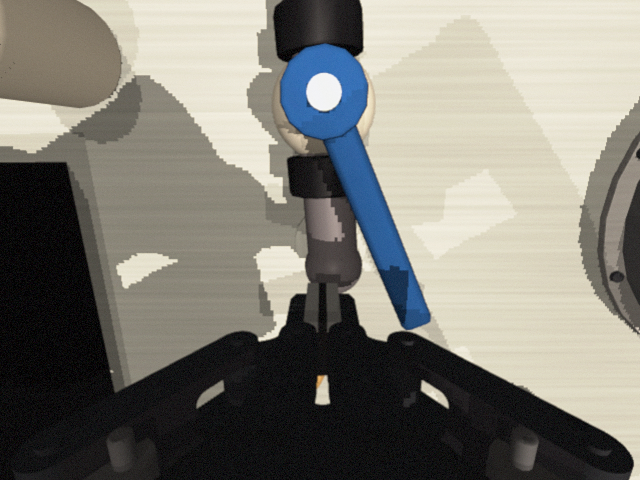

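View pics/d3.png

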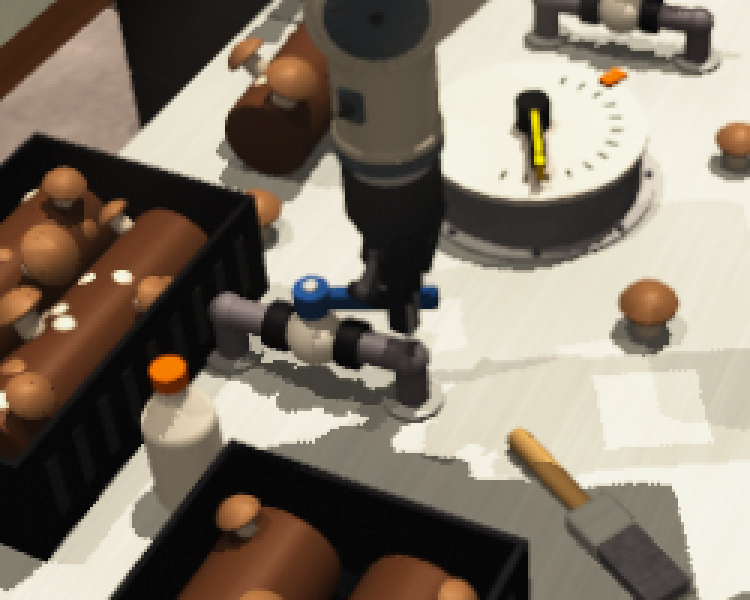

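```bash
python3 -m creep '[{"dp":[3,7,3],"angular":[0,0,0],"fingers":0},{"dp":[6,14,3],"angular":[0,0,0],"fingers":0},{"dp":[8,22,3],"angular":[0,0,0],"fingers":0},{"dp":[10,30,3],"angular":[0,0,0],"fingers":0},{"dp":[13,37,3],"angular":[0,0,0],"fingers":0}]';python3 -m creep '[{"dp":[4,7,0],"angular":[0,0,0],"fingers":0},{"dp":[8,13,0],"angular":[0,0,0],"fingers":0},{"dp":[12,18,0],"angular":[0,0,0],"fingers":0},{"dp":[17,24,0],"angular":[0,0,0],"fingers":0},{"dp":[23,29,0],"angular":[0,0,0],"fingers":0}]'
```

```text
clock: 3.93
eef_pos: [525.4, 252.4, 86.7]
tcp_rot: [-3.141, -0.0, -0.0]
contact_force: [-0.3, 1.8, 0.2]
opening: 0.002
clock: 4.35
eef_pos: [548.2, 223.6, 86.1]
tcp_rot: [3.141, 0.001, -0.0]
contact_force: [-1.3, 2.3, -0.8]
opening: 0.001
```

```bash
python3 -m creep '[{"dp":[6,4,0],"angular":[0,0,0],"fingers":0},{"dp":[12,8,0],"angular":[0,0,0],"fingers":0},{"dp":[19,11,0],"angular":[0,0,0],"fingers":0},{"dp":[26,13,0],"angular":[0,0,0],"fingers":0},{"dp":[32,15,0],"angular":[0,0,0],"fingers":0}]';python3 -m creep '[{"dp":[3,1,0],"angular":[0,0,0],"fingers":0},{"dp":[5,2,0],"angular":[0,0,0],"fingers":0},{"dp":[6,2,0],"angular":[0,0,0],"fingers":0},{"dp":[6,2,0],"angular":[0,0,0],"fingers":0}]'; python3 - <<'E'
from h import *
s=r.sense();i=optics.grab_frame('wrist');cv2.imwrite('pics/w4.png',i);print(s['eef_pos'],s['contact_force'])
E
```

```text
clock: 4.77
eef_pos: [580.8, 209.0, 86.2]
tcp_rot: [3.142, 0.0, -0.0]
contact_force: [-1.8, 1.2, -1.0]
opening: -0.003
clock: 5.1
eef_pos: [586.2, 207.1, 86.3]
tcp_rot: [3.141, -0.0, -0.0]
contact_force: [0.2, -0.3, -0.9]
opening: 0.002
[586.20312077 207.1263157   86.26590081] [ 0.19677248 -0.30821365 -0.90621888]
```

View pics/w4.png

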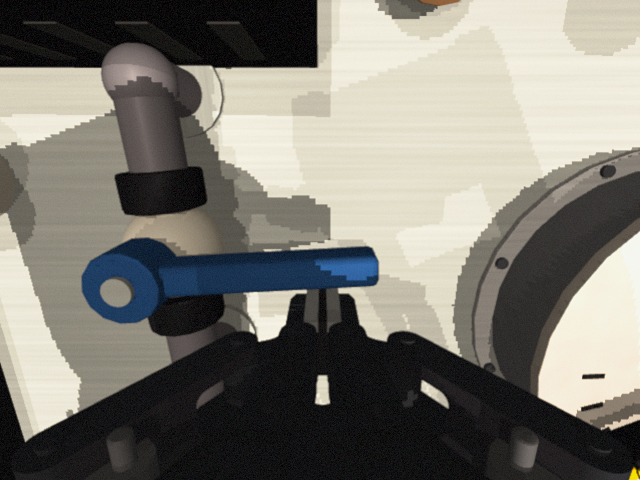

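```bash
python3 -m creep '[{"dp":[2,0,0],"angular":[0,0,0],"fingers":0},{"dp":[3,0,0],"angular":[0,0,0],"fingers":0},{"dp":[3,0,0],"angular":[0,0,0],"fingers":0}]';python3 -m creep '[{"dp":[1,0,0],"angular":[0,0,0],"fingers":0},{"dp":[2,0,0],"angular":[0,0,0],"fingers":0},{"dp":[2,0,0],"angular":[0,0,0],"fingers":0}]'
```

```text
clock: 5.4
eef_pos: [587.5, 207.2, 86.1]
tcp_rot: [3.141, 0.003, -0.0]
contact_force: [-7.4, -0.5, 4.8]
opening: -0.002
clock: 5.65
eef_pos: [587.6, 207.1, 85.9]
tcp_rot: [3.141, 0.007, -0.0]
contact_force: [-12.9, 1.5, 8.8]
opening: 0.0
```

```bash
python3 -m creep '[{"dp":[-15,0,0],"angular":[0,0,0],"fingers":0},{"dp":[-30,0,0],"angular":[0,0,0],"fingers":0},{"dp":[-45,10,-25],"angular":[0,0,0],"fingers":0},{"dp":[-60,20,-60],"angular":[0,0,0],"fingers":0},{"dp":[-75,30,-90],"angular":[0,0,0],"fingers":0}]';python3 -m creep '[{"dp":[0,20,-30],"angular":[0,0,0],"fingers":0},{"dp":[0,40,-60],"angular":[0,0,0],"fingers":0},{"dp":[0,60,-90],"angular":[0,0,0],"fingers":0},{"dp":[0,60,-110],"angular":[0,0,0],"fingers":0},{"dp":[0,60,-110],"angular":[0,0,0],"fingers":0}]';python3 -m creep '[{"dp":[0,0,0],"angular":[0,0,0],"fingers":0},{"dp":[0,0,0],"angular":[0,0,0],"fingers":0}]'; python3 - <<'E'
from h import *
s=r.sense();i=optics.grab_frame('wrist');cv2.imwrite('pics/w5.png',i);np.save('w5.npy',{k:s[k] for k in('eef_pos','tcp_rot')},allow_pickle=True);print(s['eef_pos'],s['contact_force'])
c=(537,-22)
path(c,70,[117],16);path(c,70,range(117,250,8))
E
```

```text
clock: 6.07
eef_pos: [515.3, 177.0, 177.2]
tcp_rot: [3.141, 0.001, 0.001]
contact_force: [0.0, -0.4, 1.0]
opening: 0.002
clock: 6.48
eef_pos: [518.5, 116.9, 291.4]
tcp_rot: [-3.14, -0.008, -0.002]
contact_force: [1.3, 0.1, -0.5]
opening: 0.001
clock: 6.65
eef_pos: [515.7, 117.3, 285.6]
tcp_rot: [3.141, 0.0, -0.0]
contact_force: [0.3, 0.1, -0.5]
opening: -0.001
[515.7346935  117.34711373 285.6423795 ] [ 0.29983174  0.11309488 -0.49018687]
117 [537.7  56.9]
117 [523.4  49.6]
125 [513.7  47.2]
133 [504.3  43.2]
141 [495.3  37.7]
149 [487.1  30.8]
157 [479.9  22.5]
165 [473.9  13.1]
173 [469.5   2.7]
181 [466.7  -8. ]
189 [465.3 -16.5]
197 [464.8 -25.4]
205 [465.6 -34.5]
213 [467.6 -43.6]
221 [470.9 -52.6]
229 [475.6 -61.3]
237 [481.6 -69.5]
245 [489.  -76.8]
```

View pics/w5.png

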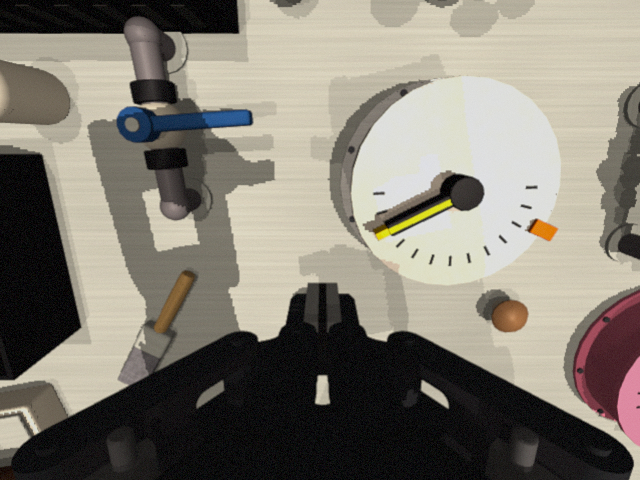

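```bash
python3 - <<'E'
from h import *
s=np.load('w5.npy',allow_pickle=True).item();W=cam('wrist',s)
f=lambda a,za,b,zb:(onz(W,a,za).round(1),onz(W,b,zb).round(1),np.degrees(np.arctan2(*(onz(W,b,zb)-onz(W,a,za))[1::-1]))%360)
print('blue',f((132,125),104,(252,117.5),100))
print('pipe',f((141,28),62,(174,208),62))
print('ptr',f((465,192),102,(377,235),100))
print('tab',f((465,192),102,(543.5,230),76.5))
E
```

```text
blue (array([599.8, 289.4, 104. ]), array([606.4, 181.4, 100. ]), np.float64(273.455173093439))
pipe (array([688.6, 289.2,  62. ]), array([515.3, 279.6,  62. ]), np.float64(183.17319443667836))
ptr (array([538.5, -19.6, 102. ]), array([495.1,  62.7, 100. ]), np.float64(117.79694361769486))
tab (array([538.5, -19.6, 102. ]), array([ 493.7, -119.1,   76.5]), np.float64(245.7920494658724))
```

```bash
python3 -m creep '[{"dp":[10,20,30],"angular":[0,0,0],"fingers":0},{"dp":[20,40,60],"angular":[0,0,0],"fingers":0},{"dp":[25,57,90],"angular":[0,0,0],"fingers":0},{"dp":[25,57,125],"angular":[0,0,0],"fingers":0},{"dp":[25,57,160],"angular":[0,0,0],"fingers":0}]';python3 -m creep '[{"dp":[0,0,20],"angular":[0,0,0],"fingers":0},{"dp":[0,0,36],"angular":[0,0,0],"fingers":0},{"dp":[0,0,36],"angular":[0,0,0],"fingers":0},{"dp":[0,0,36],"angular":[0,0,0],"fingers":0}]'; python3 - <<'E'
from h import *
s=r.sense();i=optics.grab_frame('wrist');cv2.imwrite('pics/w6.png',i);print(s['eef_pos'],s['contact_force'])
E
```

```text
clock: 7.12
eef_pos: [540.5, 59.6, 123.7]
tcp_rot: [3.141, 0.001, -0.001]
contact_force: [1.0, -0.4, 0.3]
opening: -0.001
clock: 7.45
eef_pos: [539.7, 60.4, 88.7]
tcp_rot: [3.141, 0.004, 0.0]
contact_force: [0.6, 0.6, 0.3]
opening: 0.001
[539.73449574  60.44319373  88.74656058] [0.56661275 0.55031594 0.30105354]
```

View pics/w6.png

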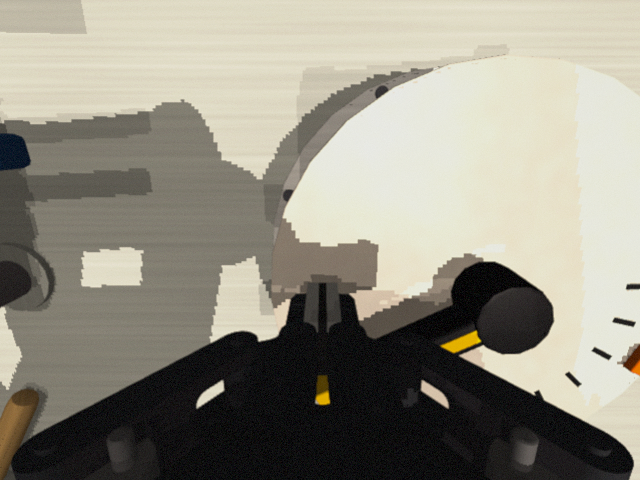

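```bash
python3 -m creep '[{"dp":[-9,5,2],"angular":[0,0,0],"fingers":0},{"dp":[-17,10,2],"angular":[0,0,0],"fingers":0},{"dp":[-26,13,2],"angular":[0,0,0],"fingers":0},{"dp":[-36,17,2],"angular":[0,0,0],"fingers":0},{"dp":[-45,23,2],"angular":[0,0,0],"fingers":0}]';python3 -m creep '[{"dp":[-8,7,0],"angular":[0,0,0],"fingers":0},{"dp":[-15,15,0],"angular":[0,0,0],"fingers":0},{"dp":[-21,24,0],"angular":[0,0,0],"fingers":0},{"dp":[-25,34,0],"angular":[0,0,0],"fingers":0},{"dp":[-28,45,0],"angular":[0,0,0],"fingers":0}]'; python3 - <<'E'
from h import *
s=r.sense();i=optics.grab_frame('wrist');cv2.imwrite('pics/w7.png',i);print(s['eef_pos'],s['contact_force'])
E
```

```text
clock: 7.92
eef_pos: [495.9, 37.0, 89.2]
tcp_rot: [-3.141, -0.003, -0.0]
contact_force: [2.4, 2.5, 1.3]
opening: -0.005
clock: 8.33
eef_pos: [467.2, -8.6, 88.3]
tcp_rot: [-3.141, 0.001, -0.0]
contact_force: [2.6, 2.9, 0.7]
opening: -0.004
[467.24693972  -8.55104666  88.25165666] [2.58246803 2.91766998 0.66426114]
```

View pics/w7.png

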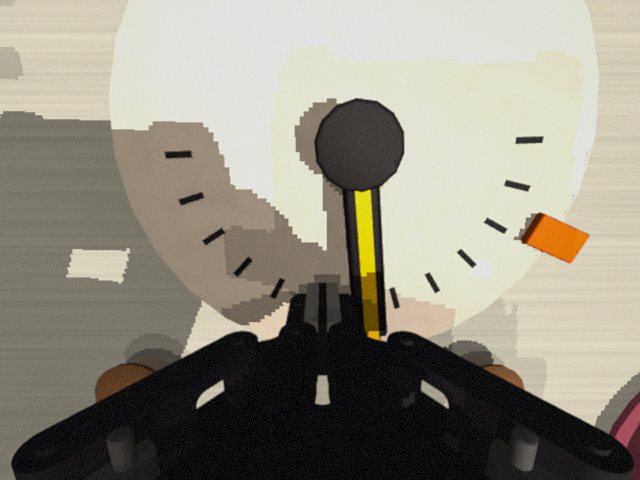

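```bash
python3 -m creep '[{"dp":[-2,8,0],"angular":[0,0,0],"fingers":0},{"dp":[-2,17,0],"angular":[0,0,0],"fingers":0},{"dp":[-1,26,0],"angular":[0,0,0],"fingers":0},{"dp":[1,35,0],"angular":[0,0,0],"fingers":0},{"dp":[4,44,0],"angular":[0,0,0],"fingers":0}]';python3 -m creep '[{"dp":[2,4,0],"angular":[0,0,0],"fingers":0},{"dp":[5,9,0],"angular":[0,0,0],"fingers":0},{"dp":[5,9,0],"angular":[0,0,0],"fingers":0}]'; python3 - <<'E'
from h import *
s=r.sense();i=optics.grab_frame('wrist');cv2.imwrite('pics/w8.png',i);print(s['eef_pos'],s['contact_force']);np.save('w8.npy',{k:s[k] for k in('eef_pos','tcp_rot')},allow_pickle=True)
path((537.5,-21.5),70,[229,237,241,243,245,246,247])
E
```

```text
clock: 8.8
eef_pos: [471.7, -52.6, 88.0]
tcp_rot: [-3.141, 0.001, -0.0]
contact_force: [0.3, 1.7, -0.2]
opening: -0.001
clock: 9.05
eef_pos: [477.6, -61.7, 88.2]
tcp_rot: [3.141, -0.0, -0.001]
contact_force: [-0.0, -0.6, 0.6]
opening: -0.001
[477.59189138 -61.65606245  88.22190661] [-0.02969026 -0.64907293  0.56937558]
229 [476.1 -60.8]
237 [482.1 -69. ]
241 [485.6 -72.8]
243 [487.5 -74.6]
245 [489.5 -76.3]
246 [490.5 -77.2]
247 [491.5 -78. ]
```

View pics/w8.png

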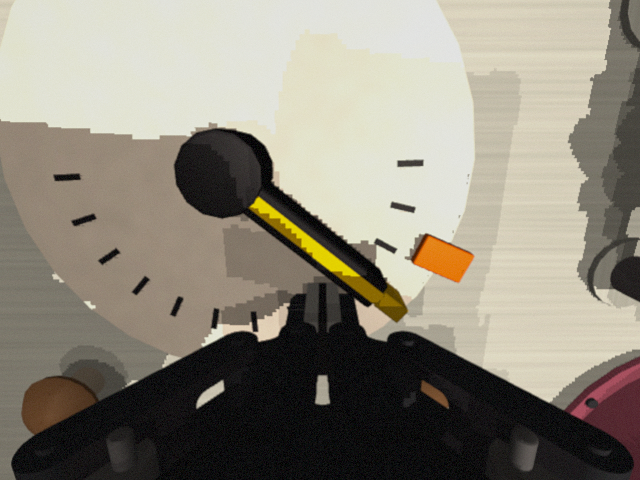

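```bash
cat >> h.py <<'E'
def ptr(fn,pose,a,b,tab,hub=(537.5,-21.5)):
    W=cam('wrist',np.load(pose,allow_pickle=True).item())
    A,B=onz(W,a,100),onz(W,b,100);T=onz(W,tab,76.5)
    print('A,B',A.round(1),B.round(1),'dir',np.degrees(np.arctan2(*(B-A)[1::-1]))%360)
    for n,q in(('A',A),('B',B),('tab',T)):
        print(n,np.degrees(np.arctan2(q[1]-hub[1],q[0]-hub[0]))%360, np.hypot(q[0]-hub[0],q[1]-hub[1]))
    print('hubpx',proj(W,[*hub,102]))
E
python3 - <<'E'
from h import *
ptr(0,'w8.npy',(257,203),(372,286),(442.5,258))
E
```

```text
A,B [525.8 -36.  100. ] [490.7 -82.  100. ] dir 232.65902773590284
A 231.07841612190612 18.60495173933954
B 232.27477467322637 76.52168901198657
tab 246.27096267935138 106.58776296339275
hubpx [215.43771159 173.04348874]
```

```bash
python3 -m creep '[{"dp":[3,4,0],"angular":[0,0,0],"fingers":0},{"dp":[6,7,0],"angular":[0,0,0],"fingers":0},{"dp":[8,10,0],"angular":[0,0,0],"fingers":0},{"dp":[9,12,0],"angular":[0,0,0],"fingers":0},{"dp":[9,12,0],"angular":[0,0,0],"fingers":0}]'; python3 - <<'E'
from h import *
s=r.sense();i=optics.grab_frame('wrist');cv2.imwrite('pics/w9.png',i);print(s['eef_pos'],s['contact_force']);np.save('w9.npy',{k:s[k] for k in('eef_pos','tcp_rot')},allow_pickle=True)
E
```

```text
clock: 9.52
eef_pos: [486.4, -73.1, 88.3]
tcp_rot: [3.141, -0.0, -0.0]
contact_force: [-0.2, 0.3, -0.7]
opening: -0.001
[486.37762153 -73.05627323  88.31559421] [-0.21506148  0.26813848 -0.69074534]
```

View pics/w9.png

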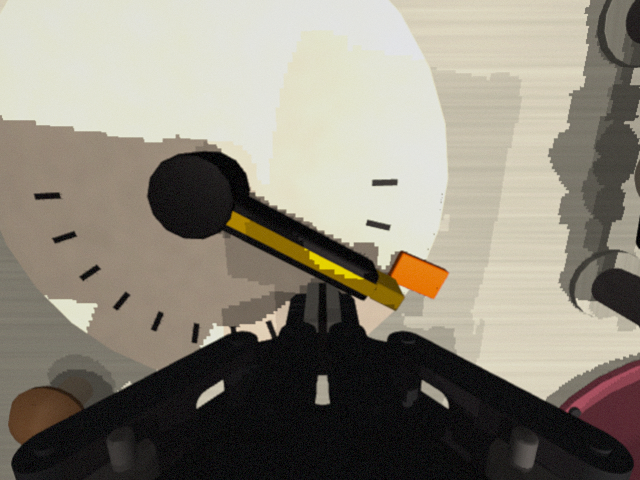

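```bash
python3 - <<'E'
from h import *
ptr(0,'w9.npy',(233,219),(362,281),(419,275))
ptr(0,'w9.npy',(233,219),(402,299),(419,275))
i=cv2.imread('pics/w9.png')[140:320,140:460];cv2.imwrite('pics/z9.png',cv2.resize(i,None,fx=2.5,fy=2.5,interpolation=2))
E
```

```text
A,B [528.2 -37.5 100. ] [501.7 -89.2 100. ] dir 242.83532637654827
A 239.8892169886399 18.528406653557507
B 242.12274233692253 76.57211712641454
tab 246.44887221007053 107.33690995114289
hubpx [187.69875411 196.41093942]
A,B [528.2 -37.5 100. ] [ 493.4 -106.4  100. ] dir 243.20037369800315
A 239.8892169886399 18.528406653557507
B 242.559095514721 95.61777757307101
tab 246.44887221007053 107.33690995114289
hubpx [187.69875411 196.41093942]
```

View pics/z9.png

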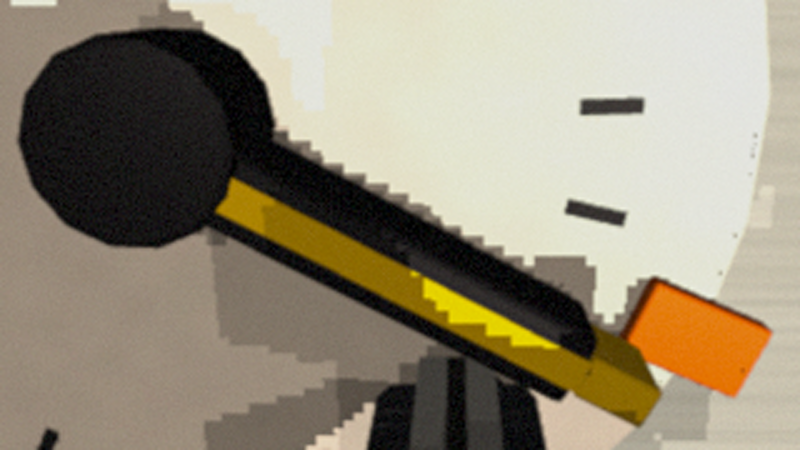

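```bash
python3 -m creep '[{"dp":[1,1,0],"angular":[0,0,0],"fingers":0},{"dp":[2,2,0],"angular":[0,0,0],"fingers":0},{"dp":[3.5,3,0],"angular":[0,0,0],"fingers":0},{"dp":[3.5,3,0],"angular":[0,0,0],"fingers":0},{"dp":[3.5,3,0],"angular":[0,0,0],"fingers":0}]'; python3 - <<'E'
from h import *
s=r.sense();i=optics.grab_frame('wrist');print(s['eef_pos'],s['contact_force']);np.save('w10.npy',{k:s[k] for k in('eef_pos','tcp_rot')},allow_pickle=True)
cv2.imwrite('pics/w10.png',i);cv2.imwrite('pics/z10.png',cv2.resize(i[140:320,140:460],None,fx=2.5,fy=2.5,interpolation=2))
E
```

```text
clock: 9.98
eef_pos: [489.7, -75.8, 88.3]
tcp_rot: [3.141, -0.0, -0.0]
contact_force: [-0.3, 0.4, -0.1]
opening: 0.003
[489.68861359 -75.8037253   88.28181462] [-0.34803834  0.44372018 -0.08430679]
```

View pics/z10.png

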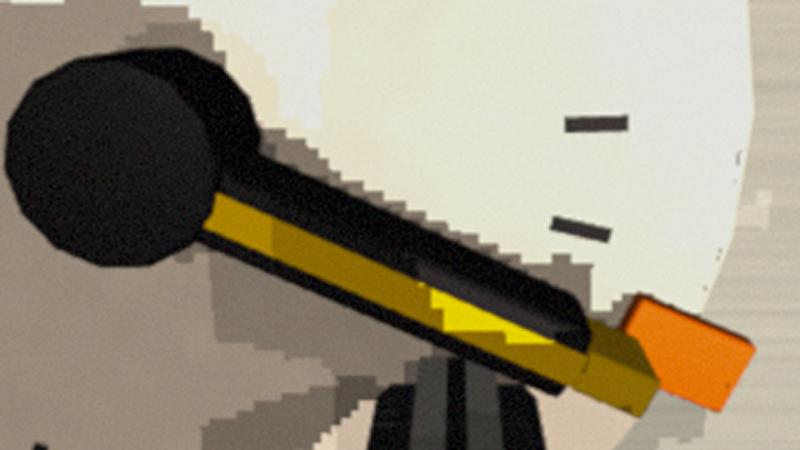

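```bash
python3 -m creep '[{"dp":[-6,-6,0],"angular":[0,0,0],"fingers":0},{"dp":[-14,-14,0],"angular":[0,0,0],"fingers":0},{"dp":[-20,-20,-25],"angular":[0,0,0],"fingers":0},{"dp":[-20,-10,-60],"angular":[0,0,0],"fingers":0},{"dp":[-20,0,-95],"angular":[0,0,0],"fingers":0}]';python3 -m creep '[{"dp":[0,0,-35],"angular":[0,0,0],"fingers":0},{"dp":[0,0,-70],"angular":[0,0,0],"fingers":0},{"dp":[0,0,-90],"angular":[0,0,0],"fingers":0},{"dp":[0,0,-90],"angular":[0,0,0],"fingers":0},{"dp":[0,0,-90],"angular":[0,0,0],"fingers":0}]'; python3 - <<'E'
from h import *
s=r.sense();i=optics.grab_frame('wrist');print(s['eef_pos'],s['contact_force'],s['qvel'].round(3));np.save('w11.npy',{k:s[k] for k in('eef_pos','tcp_rot')},allow_pickle=True)
cv2.imwrite('pics/w11.png',i);cv2.imwrite('pics/z11.png',cv2.resize(i[100:300,200:460],None,fx=3,fy=3,interpolation=2))
E
```

```text
clock: 10.45
eef_pos: [467.3, -74.5, 183.5]
tcp_rot: [-3.141, 0.003, 0.001]
contact_force: [1.7, -0.6, 0.4]
opening: -0.001
clock: 10.87
eef_pos: [469.4, -75.3, 274.1]
tcp_rot: [3.141, -0.002, 0.0]
contact_force: [-0.4, 0.2, -1.4]
opening: 0.001
[469.43623976 -75.29229639 274.13063803] [-0.3888147   0.15653399 -1.37924189] [-0.004  0.034  0.037  0.    -0.011 -0.002]
```

View pics/z11.png

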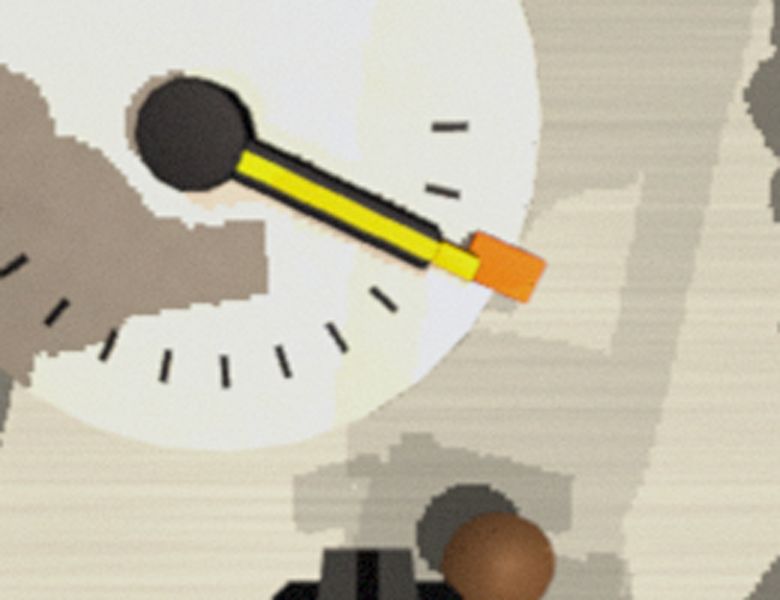

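```bash
python3 - <<'E'
from h import *
ptr(0,'w11.npy',(281.7,154),(357.7,189.3),(369.3,189.3))
W=cam('wrist',np.load('w11.npy',allow_pickle=True).item())
h=onz(W,(264.2,144.5),102);print(h)
e=onz(W,(378.5,194.5),76.5);print('outer end',e,np.degrees(np.arctan2(e[1]-h[1],e[0]-h[0]))%360)
ti=onz(W,(357.7,189.3),100);print(np.degrees(np.arctan2(ti[1]-h[1],ti[0]-h[0]))%360)
a=np.radians(246.1); print('mark~',h[:2]+98*np.array([np.cos(a),np.sin(a)]),'tip',ti)
E
```

```text
A,B [528.8 -38.5 100. ] [ 496.8 -108.1  100. ] dir 245.33274209456025
A 242.74242175909723 19.097456667103312
B 244.8161806628725 95.73372584505645
tab 246.37602799531967 109.92600891306286
hubpx [262.065665   144.00759074]
[537.07509608 -23.38197585 102.        ]
outer end [ 488.21742995 -131.65377986   76.5       ] 245.71271712457508
244.56202318210256
mark~ [ 497.37122057 -112.97886346] tip [ 496.76302635 -108.13397279  100.        ]
```

```bash
python3 -m creep '[{"dp":[-20,0,-20],"angular":[0,0,0],"fingers":0},{"dp":[-20,0,-20],"angular":[0,0,0],"fingers":0},{"dp":[-20,0,-20],"angular":[0,0,0],"fingers":0},{"dp":[-20,0,-20],"angular":[0,0,0],"fingers":0},{"dp":[-20,0,-20],"angular":[0,0,0],"fingers":0}]'; python3 - <<'E'
from h import *
for n in('scene','side'): cv2.imwrite(f'pics/{n}12.png',optics.grab_frame(n))
a=cv2.imread('pics/scene12.png')[150:400,80:540];b=cv2.imread('pics/side12.png')[140:400,130:590]
cv2.imwrite('pics/f12.png',np.vstack([a,b]))
E
```

```text
clock: 11.33
eef_pos: [449.3, -75.6, 292.0]
tcp_rot: [-3.141, 0.002, -0.0]
contact_force: [-0.3, 0.7, -1.0]
opening: 0.007
```

View pics/f12.png

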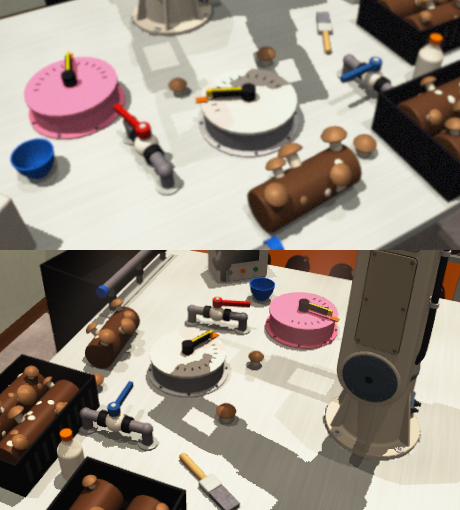

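The pictures show the blue lever square across its pipe, the pointer at the orange tab, and everything else where it was. I'm handing in.

```bash
python3 -c "
from rig import r
print(r.sign_off())"
```

```text
the job is handed in; nothing more can be done
None
```

Both jobs are done and handed in at about 11.4 s. No verdict was reported, so the figures below are my own measurements.

- **Mist lever:** I pushed it with the closed fingertips until it met its stop, with the reaction force rising to about 13 N. From above, the lever then stood at 273.5° and the pipe at 183.2°, so it is 90.3° across, which is square.
- **Damper pointer:** I pushed it round in small steps until it stood at the orange tab. After drawing back, I measured the pointer at about 245° and the tab at about 246°. The angle readings differ by about 1° depending on which edge I used. The tip is roughly 3–5 mm from the estimated centre mark, inside the 8 mm limit but not by a wide margin. The centre mark is not visible, so I placed it using the 98 mm radius from the text.
- **Everything else:** In the last scene and side pictures the red valve, the tab and the bystanders look unmoved. I checked this by eye only, apart from the tab, which I measured at the same angle before and after. The arm was clear of everything, with the tool 290 mm above the bench.

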